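Uncap the steel tin and tare it on the kitchen scale

TASK

Get the tall steel tin ready for weighing: first lift its loose knobbed lid off and set it, knob up, flat into the large recess of the wooden lid rest. Then stand the open tin gently and upright on the middle of the scale's round plate, let go of it, and only then press the scale's tare button fully down and release it. Leave the other things on the counter where they are.

Things in the scene. Friction and masses are not known exactly. Their poses are not given: they have to be found in the camera images.
- tin: Tall open steel tin, under the lid at the start; the tallest of three steel tins. Loose, empty: 56 mm outside diameter, 90 mm tall (118 to the knob's top with the lid on), 2 mm wall, about 0.2 kg. Origin centre of its underside, z up along its axis. Starts upright on the counter. Can be grasped round its outside from above.
- lid: Loose steel lid lying on the tin: 64 mm across; skirt 12 mm deep, 60 mm inside, round the outside of the tin's rim (2 mm slack), so lift straight up. Origin on the axis at the skirt's lower edge (78 mm above the tin's underside), z up. Top face at 16 mm, black knob 24 mm across from 22 to 40 mm above the origin, on a neck 14 mm across. About 60 g.
- rest: Fixed wooden lid rest flat on the counter, at any yaw: block 170 (its x) x 95 (its y) x 18 mm high. In its top two round flat cork-floored recesses 10 mm deep: a large one 70 mm across centred at its x = -35 mm, a small one 46 mm across at its x = +50 mm. Origin centre of its underside.
- rest_large (a point): Centre of the floor of the large recess (70 mm across, 10 mm deep, floor 8 mm above the counter). The lid seated in it has its origin at this point.
- scale: Fixed white kitchen scale: flat housing 230 (its x) x 170 (its y) x 28 mm high; round steel plate 130 mm across, rigid, top 40 mm above the counter, centred at its x = +35 mm; at its -x end (towards the robot) a display at +y and the tare button at x = -85, y = -40 mm. Origin centre of its underside.
- pan (a point): Centre of the top face of the scale's round plate, 40 mm above the counter.
- tare (a joint): The scale's tare button: 0 up, 0.006 m fully down; a spring pushes it back, about 4 N when fully down.
- tare_top (a point): Centre of the top face of the round black tare button, 22 mm across, pressed straight down.
- small_tin: BYSTANDER, loose: small closed steel tin, 42 mm across (48 over its lid), 63 mm tall with a small black knob, origin centre of its underside; stands about 100 mm from the tin on the robot's side. Leave alone.
- flat_tin: BYSTANDER, loose: low closed steel tin with a flat lid and no knob, 54 mm across (60 over its lid), 54 mm tall, origin centre of its underside; stands about 105 mm beyond the tin. Leave alone.
- tumbler: BYSTANDER, loose: open steel tumbler, 68 mm across the rim, 100 mm tall, origin centre of its underside. Leave alone.
- jar: BYSTANDER, loose: glass jar with white cap, 60 mm across, 85 mm tall, origin centre of its underside. Leave alone.
- shaker: BYSTANDER, loose: small glass shaker with steel cap, 34 mm across, 60 mm tall, origin centre of its underside. Leave alone.
- matchbox: BYSTANDER, loose: cardboard box lying flat, 55 x 36 x 16 mm, origin centre of its underside. Leave alone.
Things that resemble listed ones, but are neither listed nor needed, are in the scene too. What is shaped like the lid but green or orange is not meant.

How it is judged:
By the outcome, as a careful person would: the job done as asked, in the order asked, and still so for the second after the job is handed in, with the robot touching nothing.
It also fails if it takes over 66 s, if anything falls off the work surface, if the arm or the gripper's body presses on something with over 40 N, if the wrist force passes 120 N, or if a joint passes its speed limit or range.

ROBOT

A 6-joint arm with a two-finger parallel gripper is mounted at the origin on the work surface. World frame = base frame: x ahead of the robot, y to its left, z up, the work surface at z = 0. Lengths are in m, angles in rad, forces in N, time in s.
With the tool pointing down it reaches from about 0.275 to 0.825 m from the base axis. Payload 4.9 kg.
Tool frame: the origin (TCP) lies between the finger pads; the fingertips stand 8 mm ahead of it and the grasp point (between the pads) lies 11 mm behind it; z points along the fingers, y is the line along which they close (so a half turn about z gives the same grasp; the last joint's range is limited). The gripper opens to 85 mm and grips with 20 to 120 N. Pads are 22 mm wide; open, the fingers measure 114 mm over their backs; the gripper's body (76 mm by 85 mm) begins 54 mm behind the grasp point. The pads swing forward as they close: fully open they stand 13 mm farther back than shut.
Start: joints at [-1.305, 0.326, -0.193, 1.052, 0, 1.437], TCP at [0.214, -0.507, 0.239] pointing down, gripper open.
Joint ranges: [-2.65, 2.65], [-0.97, 1.79], [-1.3, 1.35], [-1.93, 2.1], [-1.47, 1.37], [-3.14, 3.14]. Speed limits (rad/s): [2.57, 2.57, 3.14, 3.14, 3.14, 3.14].

INTERFACE

Orientations are given as a unit quaternion [w, x, y, z].
In Python, from bench import manip, optics gives the robot as it stands. The module is installed in compiled form; this text tells all that it offers.
- The arm moves only by the tool servo_tool, never from a script. Its argument "targets" is a list of rows, each an object of numbers: "dx", "dy", "dz": the shift along the tool's x, y, z as a fraction of full scale; "roll": the turn about the tool's z as a fraction of full scale; "hand": the opening, from 0 (shut) to 1 (fully open). In form: [{"dx": .., "dy": .., "dz": .., "roll": .., "hand": ..}, ...]. A call has 1 to 8 rows; each row is the pose to reach, as a shift and turn from the pose commanded when the call began, along the tool's axes at that moment; what a row does not reach only later rows make up. Full scale, the value 1, is 150 mm for a shift and pi/4 rad for a turn. A row lasts 1/10 s, in which the tool goes at most 50 mm and 8.59 degrees, less where a joint would pass 70% of its speed; a pose out of reach is approached as far as the arm can. A call with a number of a shift or a turn outside -1 to 1 is refused whole. A call with a gripper value outside its range is refused whole. The fingers move at their own pace and stop on an object; the grip force is fixed at half the most. Time passes only in rows, so rows that repeat a pose let the fingers close. It gives the time, the measured TCP pose, the force, the opening and the grip force at its end, in the units of the state.
- manip.get_state(): the state, without advancing time (a new reading comes with each control period).
- optics.read_camera(name): name is "scene" or "top" or "wrist"; returns (picture, depth): 400x640x3 uint8, red, green, blue; 400x640 float32, m along the optical axis (not along the pixel's ray), 0 where there is no reading.
- optics.get_calibration(name): a dict with "fx", "fy", "cx", "cy" (pixels), "position" and "orientation" of the camera in the world; the wrist camera has in their place "T_tool_cam" (4x4, takes a point from camera to tool coordinates, whose origin is the TCP and whose axes are the flange's). Camera axes: x right, y up, looking along -z (the intrinsics and any distortion apply to the point x, -y, -z); pixel columns grow to the right and rows downward; lengths in m; the calibration is good to about 2 mm. A picture is of the moment at which its call begins: read the wrist's pose just before it. get_calibration takes no time and is no camera call.
- manip.hand_in(): hands the job in; it is judged then, once.
The state is a dict: "time": time; "joint_positions": joint angles; "dq": joint speeds; "tau": joint torques, N m; "position": TCP position; "orientation": TCP orientation; "contact_force": force on the tool from outside, world axes, zero at the start; "torque": the same for the moment, N m; "gripper_width": finger opening in m; "gripper_force": force on a finger pad.
Only numpy, scipy, OpenCV 4.12 (cv2) and the standard library are available. Lean on these libraries where they do the work, as an engineer would, in place of code of your own. Each camera call takes 0.05 s, during which the arm holds its last target. There are 200 camera calls.

## Working session

There is one attempt and no reset: what is moved stays moved. The work goes in short steps, Python scripts to look and compute and a tool call to move; the robot and the scene stay as the last step left them, time stands still between calls to the robot, and variables do not carry over. Pictures are saved under pics/ and viewed, at most 13 in all, crops included, and the job is handed in when it is done.

Besides the shell and the picture viewer there is one more tool, called after ">>>" as a command line: name --argument value ..., lists and objects as JSON in quotes. servo_tool: Moves the arm, as the interface text tells. Its arguments: {"type":"object","properties":{"targets":{"type":"array"}},"required":["targets"]}

```bash
mkdir -p pics; cat > h.py <<'E'
import numpy as np, cv2
from bench import manip, optics
from scipy.spatial.transform import Rotation as R
def q2R(q): return R.from_quat([q[1],q[2],q[3],q[0]]).as_matrix()
def campose(name,c,s=None):
    if name=="wrist":
        T=np.eye(4);T[:3,:3]=q2R(s["orientation"]);T[:3,3]=s["position"]
        T=T@np.array(c["T_tool_cam"]);return T[:3,:3],T[:3,3]
    return q2R(c["orientation"]),np.array(c["position"])
def look(name):
    s=manip.get_state();im,d=optics.read_camera(name);c=optics.get_calibration(name)
    return im,d,c,*campose(name,c,s),s
def ray(c,Rm,uv,):
    uv=np.atleast_2d(uv).astype(float)
    v=np.c_[(uv[:,0]-c["cx"])/c["fx"],-(uv[:,1]-c["cy"])/c["fy"],-np.ones(len(uv))]
    return v@Rm.T
def onplane(c,Rm,t,uv,z):
    r=ray(c,Rm,uv);return t+r*((z-t[2])/r[:,2])[:,None]
def cloud(d,c,Rm,t):
    h,w=d.shape;v,u=np.mgrid[:h,:w]
    p=ray(c,Rm,np.c_[u.ravel(),v.ravel()])*d.ravel()[:,None]+t
    return p.reshape(h,w,3)
def proj(c,Rm,t,P):
    p=(np.atleast_2d(P)-t)@Rm;return np.c_[c["cx"]+c["fx"]*p[:,0]/-p[:,2],c["cy"]-c["fy"]*p[:,1]/-p[:,2]]
E
python3 - <<'E'
from h import *
for n in("top","scene"):
    im,d,c,Rm,t,s=look(n);cv2.imwrite(f"pics/{n}0.png",im[:,:,::-1]);np.savez(f"{n}0.npz",im=im,d=d)
    print(n,c)
print(s)
print(optics.get_calibration("wrist"))
E
```

```text
top {'fx': 509.72665384512203, 'fy': 509.72665384512203, 'cx': 320.00580074449203, 'cy': 196.05829457831842, 'position': array([ 3.00709629e-01, -7.67299134e-04,  1.27914560e+00]), 'orientation': array([-0.70091383, -0.08157046,  0.07783325,  0.70427838])}
scene {'fx': 408.23343330847007, 'fy': 408.23343330847007, 'cx': 319.2641717196604, 'cy': 197.27796986374204, 'position': array([ 0.92641014, -0.46161949,  0.79853616]), 'orientation': array([0.89376525, 0.31511265, 0.11486418, 0.29781523])}
{'time': 0.05, 'joint_positions': array([-1.30518787e+00,  3.26940241e-01, -1.93563637e-01,  1.05200973e+00,
        9.63157516e-06,  1.43659381e+00]), 'dq': array([ 0.00206826, -0.00084932,  0.00173538,  0.00069308, -0.00029604,
       -0.00040809]), 'tau': array([ 5.23173949e-04, -4.44639337e+01,  2.63324457e+01,  7.94459396e-03,
       -3.79676544e-05, -1.26729518e-05]), 'position': array([ 0.21394786, -0.50607353,  0.2385115 ]), 'orientation': array([-8.57105371e-04,  9.80084990e-01,  1.98576622e-01, -5.15693428e-05]), 'contact_force': array([0.1593839 , 0.56981481, 0.1140501 ]), 'torque': array([-0.03013572,  0.02597924, -0.0387117 ]), 'gripper_force': 0.0, 'gripper_width': 0.08510864777976686}
{'fx': 298.2556228500742, 'fy': 298.2556228500742, 'cx': 321.86513810239734, 'cy': 194.65748941687664, 'T_tool_cam': array([[ 3.04754418e-04,  9.53204681e-01,  3.02325558e-01,
         7.77109113e-02],
       [ 9.99999950e-01, -3.16679685e-04, -9.57194778e-06,
        -2.25082274e-04],
       [ 8.66163371e-05,  3.02325546e-01, -9.53204730e-01,
        -1.33997743e-01],
       [ 0.00000000e+00,  0.00000000e+00,  0.00000000e+00,
         1.00000000e+00]])}
```

View pics/top0.png

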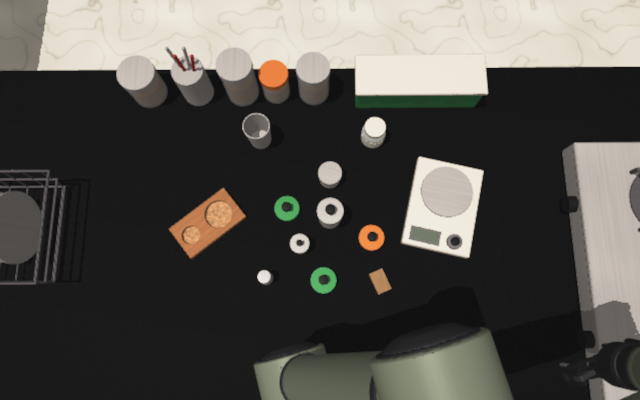

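View pics/scene0.png

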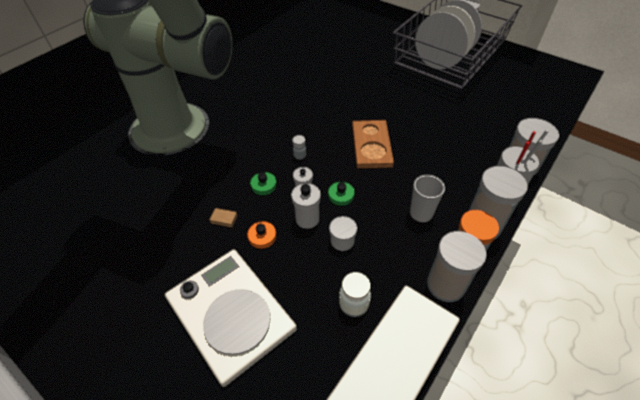

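The top view shows the lidded tin at (330,211), the rest's large recess at (219,214), the plate at (446,191) and the tare button at (455,241). The scene view agrees: tin at (306,205), small tin behind it, and green and orange decoys around. I'll measure these next.

```bash
python3 - <<'E'
from h import *
z=np.load("top0.npz");im,d=z["im"],z["d"];c=optics.get_calibration("top");Rm,t=campose("top",c)
P=cloud(d,c,Rm,t);g=cv2.cvtColor(im,cv2.COLOR_RGB2GRAY);hsv=cv2.cvtColor(im,cv2.COLOR_RGB2HSV)
def blob(m,seed,win):
    u,v=seed;k=np.zeros(m.shape,np.uint8);k[v-win:v+win,u-win:u+win]=1
    m=(m&k.astype(bool)).astype(np.uint8)
    cs,_=cv2.findContours(m,cv2.RETR_EXTERNAL,cv2.CHAIN_APPROX_NONE);return max(cs,key=cv2.contourArea)
def rep(n,m,seed,win,zz):
    k=blob(m,seed,win);(u,v),r=cv2.minEnclosingCircle(k);e=cv2.fitEllipse(k)
    print(n,"ell",np.round(e[0],1),np.round(e[1],1),"->",onplane(c,Rm,t,[e[0]],zz).round(4), "diam",round(np.mean(e[1])*(t[2]-zz)/c["fx"],4),"circ",onplane(c,Rm,t,[(u,v)],zz).round(4))
zz=P[:,:,2]
print("z at lid,rest,plate,btn,counter",[zz[v,u].round(4) for u,v in((330,201),(207,230),(219,214),(446,191),(455,241),(400,320))])
rep("lid top",(zz>.085)&(zz<.102),(330,211),20,.094)
rep("lidknob",(zz>.108),(330,211),20,.118)
m=(zz>.033)&(zz<.05);rep("plate",m,(446,191),40,.04)
rest=(hsv[...,0]<20)&(hsv[...,1]>90)
k=blob(rest,(207,222),50);b=cv2.minAreaRect(k);bp=onplane(c,Rm,t,cv2.boxPoints(b),.018);print("rest",bp.round(4)[:,:2].tolist(),onplane(c,Rm,t,[b[0]],.018).round(4))
rep("recess",rest&(zz<.0135)&(zz>.003),(219,214),18,.008)
hous=(g>120)&(zz>.015)&(zz<.05);k=blob(hous,(443,207),60);b=cv2.minAreaRect(k);print("scale",onplane(c,Rm,t,cv2.boxPoints(b),.028).round(4)[:,:2].tolist(),onplane(c,Rm,t,[b[0]],.028).round(4))
rep("btn",g<70,(455,241),11,.036)
for n,p in dict(small=(299,243),flat=(330,170),green1=(287,208),green2=(323,280),orange=(371,237),jar=(374,127),shaker=(264,277),match=(380,281),tumb=(257,120)).items():print(n,P[p[1],p[0]].round(3))
E
```

```text
z at lid,rest,plate,btn,counter [np.float64(0.0923), np.float64(0.0166), np.float64(0.0135), np.float64(0.0383), np.float64(0.0485), np.float64(-0.001)]
lid top ell [330.3 211. ] [26.  26.1] -> [[ 0.5366 -0.0193  0.094 ]] diam 0.0606 circ [[ 0.5365 -0.0195  0.094 ]]
lidknob ell [330.4 209.2] [ 9.3 10. ] -> [[ 0.5362 -0.0193  0.118 ]] diam 0.022 circ [[ 0.5361 -0.0187  0.118 ]]
plate ell [447.  191.8] [49.4 52.2] -> [[ 0.5948 -0.3119  0.04  ]] diam 0.1235 circ [[ 0.5954 -0.3133  0.04  ]]
rest [[0.5099, 0.39], [0.6195, 0.2513], [0.5366, 0.188], [0.43, 0.3259]] [[0.5232 0.2892 0.018 ]]
recess ell [218.7 214.1] [25.7 27. ] -> [[0.5473 0.263  0.008 ]] diam 0.0656 circ [[0.5488 0.2642 0.008 ]]
scale [[0.4654, -0.1921], [0.6917, -0.2461], [0.6544, -0.4178], [0.431, -0.3576]] [[ 0.5584 -0.3031  0.028 ]]
btn ell [454.9 240.6] [7.4 8.3] -> [[ 0.4726 -0.3248  0.036 ]] diam 0.0192 circ [[ 0.4723 -0.3246  0.036 ]]
small [0.465 0.056 0.065]
flat [ 0.649 -0.02   0.054]
green1 [0.556 0.087 0.04 ]
green2 [ 0.379 -0.001  0.038]
orange [ 0.482 -0.119  0.039]
jar [ 0.75  -0.13   0.085]
shaker [0.385 0.138 0.065]
match [ 0.377 -0.141  0.016]
tumb [0.777 0.164 0.068]
```

>>> servo_tool --targets '[{"dx": 0.25,"dy": -0.17,"dz": 0,"roll": 0,"hand": 1},{"dx": 0.5,"dy": -0.33,"dz": 0,"roll": 0,"hand": 1},{"dx": 0.75,"dy": -0.5,"dz": 0,"roll": 0,"hand": 1},{"dx": 1.0,"dy": -0.67,"dz": 0,"roll": 0,"hand": 1}]'

```text
time: 0.5
position: [0.3136, -0.354, 0.2389]
orientation: [-0.0, 0.98, 0.198, -0.0]
contact_force: [0.2, -0.7, 0.6]
gripper_width: 0.0854
gripper_force: 0.0
```

>>> servo_tool --targets '[{"dx": 0.25,"dy": -0.17,"dz": 0,"roll": 0,"hand": 1},{"dx": 0.5,"dy": -0.33,"dz": 0,"roll": 0,"hand": 1},{"dx": 0.75,"dy": -0.5,"dz": 0,"roll": 0,"hand": 1},{"dx": 1.0,"dy": -0.67,"dz": 0,"roll": 0,"hand": 1}]'

```text
time: 0.9
position: [0.4127, -0.203, 0.2391]
orientation: [-0.0, 0.98, 0.198, -0.0]
contact_force: [-0.3, -0.2, -0.7]
gripper_width: 0.0856
gripper_force: 0.0
```

>>> servo_tool --targets '[{"dx": 0.25,"dy": -0.17,"dz": 0,"roll": -0.1,"hand": 1},{"dx": 0.5,"dy": -0.33,"dz": 0,"roll": -0.3,"hand": 1},{"dx": 0.75,"dy": -0.5,"dz": 0,"roll": -0.4,"hand": 1},{"dx": 1.0,"dy": -0.67,"dz": 0,"roll": -0.5,"hand": 1},{"dx": 1.0,"dy": -0.67,"dz": 0,"roll": -0.5,"hand": 1},{"dx": 1.0,"dy": -0.67,"dz": 0,"roll": -0.5,"hand": 1}]'

```text
time: 1.5
position: [0.5111, -0.0528, 0.2387]
orientation: [-0.0, 0.922, 0.387, -0.001]
contact_force: [-0.9, -0.0, 0.1]
gripper_width: 0.0854
gripper_force: 0.0
```

```bash
cat > w.py <<'E'
from h import *
def wl(name):
    im,d,c,Rm,t,s=look("wrist");cv2.imwrite(f"pics/{name}.png",im[:,:,::-1])
    return im,d,c,Rm,t,s,cloud(d,c,Rm,t)
def ell(m,near,P,c,Rm,t,zz,rad):
    """ellipse centre of mask within rad of world xy near, cast on z"""
    m=m&(np.hypot(P[...,0]-near[0],P[...,1]-near[1])<rad)
    cs,_=cv2.findContours(m.astype(np.uint8),cv2.RETR_EXTERNAL,cv2.CHAIN_APPROX_NONE)
    k=max(cs,key=cv2.contourArea);h=cv2.convexHull(k)
    w=onplane(c,Rm,t,h[:,0,:],zz)[:,:2].astype(np.float32)
    e=cv2.fitEllipse(w);(q,r)=cv2.minEnclosingCircle(w)
    return np.round(e[0],4),np.round(e[1],4),np.round(q,4),round(2*r,4)
def totool(s,p):
    """world xy(z) target of TCP -> fractions of dx,dy,dz"""
    return (q2R(s["orientation"]).T@(np.array(p)-s["position"])/.15).round(3)
E
python3 - <<'E'
from w import *
im,d,c,Rm,t,s,P=wl("w1");z=P[...,2];n=(.5365,-.0193)
print("top",ell((z>.085),n,P,c,Rm,t,.094,.04),np.median(z[(z>.085)&(z<.1)]))
print("knob",ell((z>.108),n,P,c,Rm,t,.118,.03),np.median(z[z>.112]))
print("to",totool(s,[.5365,-.0193,.2387]))
E
```

```text
top (array([ 0.3341, -0.219 ]), array([0.2228, 0.3368]), array([ 0.3373, -0.2165]), 0.3398) 0.09320240024315807
knob (array([ 0.3323, -0.098 ]), array([0.0146, 0.0321]), array([ 0.2905, -0.1457]), 0.0992) 0.3076055819643719
to [ 0.278 -0.036 -0.   ]
```

View pics/w1.png

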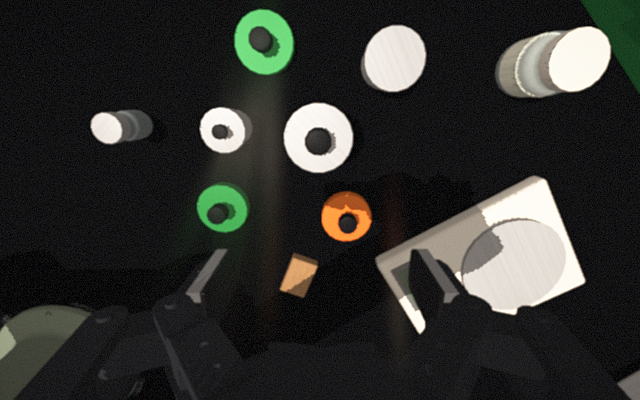

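The wrist view shows the lidded tin at (318,137), with the knob at (318,141). The ellipse fit went wrong because pixels with no depth reading were included, so I'll filter those out.

```bash
sed -i 's/    return im,d,c,Rm,t,s,cloud(d,c,Rm,t)/    P=cloud(d,c,Rm,t);P[d<=0.05]=-9;P[P[...,2]>.18]=-9\n    return im,d,c,Rm,t,s,P/' w.py
python3 - <<'E'
from w import *
im,d,c,Rm,t,s,P=wl("w2");z=P[...,2];n=(.5365,-.0193)
print("top",ell((z>.085),n,P,c,Rm,t,.094,.045),np.median(z[(z>.085)&(z<.1)]))
print("knob",ell((z>.106),n,P,c,Rm,t,.118,.03),np.median(z[z>.112]))
g=cv2.cvtColor(im,cv2.COLOR_RGB2GRAY)
k=max(cv2.findContours(((g>150)&(z>.085)).astype(np.uint8),0,1)[0],key=cv2.contourArea)
e=cv2.fitEllipse(k);print(e,onplane(c,Rm,t,[e[0]],.094))
E
```

```text
top (array([ 0.5389, -0.0186]), array([0.0629, 0.063 ]), array([ 0.5388, -0.0185]), 0.0635) 0.0932314333820346
knob (array([ 0.5393, -0.0182]), array([0.023 , 0.0237]), array([ 0.5393, -0.0181]), 0.0239) 0.11717945248387063
((317.19189453125, 136.09066772460938), (67.22489166259766, 68.3333969116211), 173.7877197265625) [[ 0.53970328 -0.01784348  0.094     ]]
```

>>> servo_tool --targets '[{"dx": 0.15,"dy": -0.03,"dz": 0,"roll": 0,"hand": 0.6},{"dx": 0.295,"dy": -0.03,"dz": 0.1,"roll": 0,"hand": 0.6},{"dx": 0.295,"dy": -0.03,"dz": 0.3,"roll": 0,"hand": 0.6},{"dx": 0.295,"dy": -0.03,"dz": 0.5,"roll": 0,"hand": 0.6},{"dx": 0.295,"dy": -0.03,"dz": 0.65,"roll": 0,"hand": 0.6},{"dx": 0.295,"dy": -0.03,"dz": 0.75,"roll": 0,"hand": 0.6},{"dx": 0.295,"dy": -0.03,"dz": 0.75,"roll": 0,"hand": 0.6}]'

```text
time: 2.3
position: [0.5367, -0.0204, 0.1247]
orientation: [-0.001, 0.923, 0.385, -0.002]
contact_force: [-0.3, -0.9, 0.6]
gripper_width: 0.0513
gripper_force: 0.0
```

```bash
python3 - <<'E'
from w import *
im,d,c,Rm,t,s,P=wl("w3");z=P[...,2];n=(.539,-.018)
print(s["position"],s["gripper_width"])
print("knob",ell((z>.106)&(z<.125),n,P,c,Rm,t,.118,.025))
print("to",totool(s,[.539,-.018,.106]))
E
```

```text
[ 0.5367261  -0.02039274  0.12472605] 0.05127999272691311
knob (array([ 0.5412, -0.0165]), array([0.0231, 0.0274]), array([ 0.5412, -0.0162]), 0.0274)
to [ 0.022 -0.     0.125]
```

View pics/w3.png

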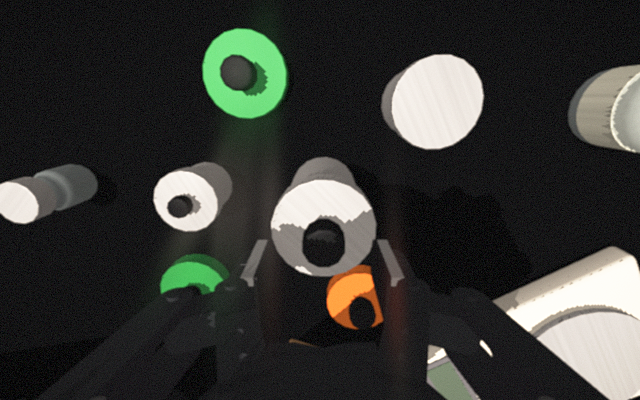

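The knob at (323,243) is centred between the finger tips and sits about 4 mm ahead along tool x. I'll correct that, descend and grip.

>>> servo_tool --targets '[{"dx": 0.028,"dy": 0,"dz": 0.06,"roll": 0,"hand": 0.6},{"dx": 0.028,"dy": 0,"dz": 0.12,"roll": 0,"hand": 0.6},{"dx": 0.028,"dy": 0,"dz": 0.12,"roll": 0,"hand": 0.6},{"dx": 0.028,"dy": 0,"dz": 0.12,"roll": 0,"hand": 0},{"dx": 0.028,"dy": 0,"dz": 0.12,"roll": 0,"hand": 0},{"dx": 0.028,"dy": 0,"dz": 0.12,"roll": 0,"hand": 0},{"dx": 0.028,"dy": 0,"dz": 0.12,"roll": 0,"hand": 0},{"dx": 0.028,"dy": 0,"dz": 0.12,"roll": 0,"hand": 0}]'

```text
time: 3.15
position: [0.5425, -0.0161, 0.1094]
orientation: [0.0, 0.922, 0.386, 0.0]
contact_force: [-0.2, 0.4, 5.1]
gripper_width: 0.0217
gripper_force: 58.9
```

>>> servo_tool --targets '[{"dx": 0,"dy": 0,"dz": 0,"roll": 0,"hand": 0.6},{"dx": -0.014,"dy": 0,"dz": 0,"roll": 0,"hand": 0.6},{"dx": -0.028,"dy": 0,"dz": 0,"roll": 0,"hand": 0.6},{"dx": -0.028,"dy": 0,"dz": 0,"roll": 0,"hand": 0.6}]'

```text
time: 3.55
position: [0.5387, -0.0193, 0.1086]
orientation: [-0.0, 0.923, 0.386, -0.0]
contact_force: [0.1, -0.1, 0.1]
gripper_width: 0.0511
gripper_force: 0.0
```

```bash
python3 - <<'E'
from w import *
im,d,c,Rm,t,s,P=wl("w4");z=P[...,2];n=(.539,-.018)
print(s["position"],s["gripper_width"],s["contact_force"])
m=(z>.106)&(z<.125)&(np.hypot(P[...,0]-n[0],P[...,1]-n[1])<.025)
print(np.percentile(z[m],[5,50,95]),P[m].mean(0))
print("knob",ell((z>.106)&(z<.125),n,P,c,Rm,t,.118,.025))
E
```

```text
[ 0.5386619  -0.01927588  0.10855156] 0.051086208726106634 [ 0.12768166 -0.05859558  0.10092232]
[0.10848305 0.11702113 0.11820768] [ 0.54128677 -0.01691081  0.11590351]
knob (array([ 0.5419, -0.0163]), array([0.0232, 0.0282]), array([ 0.5421, -0.0162]), 0.0279)
```

View pics/w4.png

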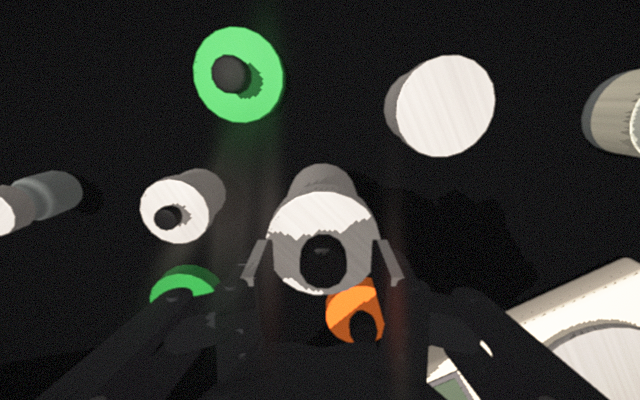

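The knob is at (323,262), about 2 mm ahead of the TCP. I'll go 3 mm lower and grip again.

>>> servo_tool --targets '[{"dx": 0.014,"dy": 0,"dz": 0.022,"roll": 0,"hand": 0.6},{"dx": 0.014,"dy": 0,"dz": 0.022,"roll": 0,"hand": 0.6},{"dx": 0.014,"dy": 0,"dz": 0.022,"roll": 0,"hand": 0},{"dx": 0.014,"dy": 0,"dz": 0.022,"roll": 0,"hand": 0},{"dx": 0.014,"dy": 0,"dz": 0.022,"roll": 0,"hand": 0},{"dx": 0.014,"dy": 0,"dz": 0.022,"roll": 0,"hand": 0},{"dx": 0.014,"dy": 0,"dz": 0.022,"roll": 0,"hand": 0}]'

```text
time: 4.3
position: [0.5408, -0.0176, 0.1057]
orientation: [0.0, 0.923, 0.386, 0.0]
contact_force: [1.1, -0.1, 1.1]
gripper_width: 0.022
gripper_force: 58.7
```

>>> servo_tool --targets '[{"dx": 0,"dy": 0,"dz": -0.04,"roll": 0,"hand": 0},{"dx": 0,"dy": 0,"dz": -0.09,"roll": 0,"hand": 0},{"dx": 0,"dy": 0,"dz": -0.15,"roll": 0,"hand": 0},{"dx": 0,"dy": 0,"dz": -0.25,"roll": 0,"hand": 0},{"dx": 0,"dy": 0,"dz": -0.4,"roll": 0,"hand": 0},{"dx": 0,"dy": 0,"dz": -0.6,"roll": 0,"hand": 0},{"dx": 0,"dy": 0,"dz": -0.6,"roll": 0,"hand": 0}]'

```text
time: 5.0
position: [0.5433, -0.018, 0.2002]
orientation: [0.002, 0.923, 0.386, 0.003]
contact_force: [0.6, 0.1, -0.3]
gripper_width: 0.0217
gripper_force: 58.8
```

```bash
python3 - <<'E'
from w import *
im,d,c,Rm,t,s,P=wl("w5");print(s["position"],s["gripper_width"],s["contact_force"])
Q=(P-s["position"])@q2R(s["orientation"])  # tool coords
m=(Q[...,2]>.0)&(Q[...,2]<.03)&(abs(Q[...,0])<.045)&(abs(Q[...,1])<.04)
print(m.sum(),Q[m].min(0),Q[m].max(0))
z=P[...,2]
print("tin",ell((z>.08)&(z<.1),(.54,-.018),P,c,Rm,t,.09,.04))
print("to rest",totool(s,[.5465,.2630,s["position"][2]]))
E
```

```text
[ 0.54326409 -0.0180253   0.20016495] 0.021703513339792046 [ 0.64563016  0.11405655 -0.30090542]
336 [ 0.01276837 -0.02840637  0.02030888] [0.03017211 0.02779265 0.02877076]
tin (array([ 0.5398, -0.0179]), array([0.0546, 0.0569]), array([ 0.5404, -0.0169]), 0.0555)
to rest [ 1.349 -1.3   -0.002]
```

View pics/w5.png

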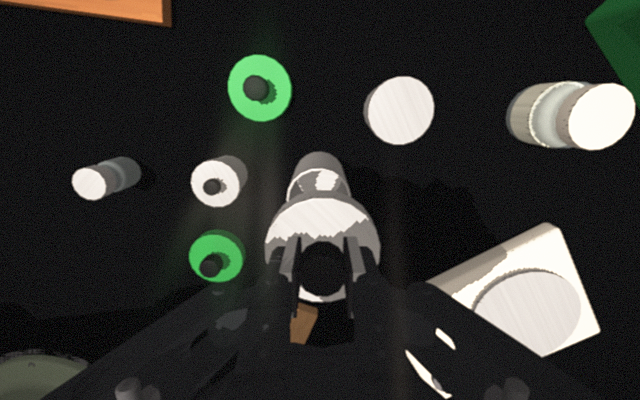

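The lid is in the grip and the open tin has stayed standing (rim at about (320,185)). Next I'll carry the lid over the rest.

>>> servo_tool --targets '[{"dx": 0.1,"dy": -0.1,"dz": 0,"roll": 0,"hand": 0},{"dx": 0.25,"dy": -0.24,"dz": 0,"roll": 0,"hand": 0},{"dx": 0.4,"dy": -0.39,"dz": 0,"roll": 0,"hand": 0},{"dx": 0.55,"dy": -0.53,"dz": 0,"roll": 0,"hand": 0},{"dx": 0.7,"dy": -0.67,"dz": 0,"roll": 0,"hand": 0}]'

```text
time: 5.55
position: [0.5419, 0.1288, 0.1947]
orientation: [-0.0, 0.923, 0.386, -0.001]
contact_force: [0.5, 0.1, -0.0]
gripper_width: 0.0219
gripper_force: 58.8
```

>>> servo_tool --targets '[{"dx": 0.15,"dy": -0.15,"dz": 0,"roll": 0,"hand": 0},{"dx": 0.3,"dy": -0.29,"dz": 0,"roll": 0,"hand": 0},{"dx": 0.43,"dy": -0.4,"dz": 0,"roll": 0,"hand": 0},{"dx": 0.53,"dy": -0.5,"dz": 0,"roll": 0,"hand": 0},{"dx": 0.6,"dy": -0.58,"dz": 0,"roll": 0,"hand": 0},{"dx": 0.6,"dy": -0.58,"dz": 0,"roll": 0,"hand": 0},{"dx": 0.6,"dy": -0.58,"dz": 0,"roll": 0,"hand": 0}]'

```text
time: 6.25
position: [0.5435, 0.2526, 0.195]
orientation: [0.0, 0.922, 0.386, -0.001]
contact_force: [-0.0, 0.4, 0.2]
gripper_width: 0.0219
gripper_force: 58.8
```

```bash
sed -i 's/>.18\]/>.28]/' w.py; python3 - <<'E'
from w import *
im,d,c,Rm,t,s,P=wl("w6");print(s["position"],s["gripper_width"],s["contact_force"],s["joint_positions"])
Q=(P-s["position"])@q2R(s["orientation"])
g=cv2.cvtColor(im,cv2.COLOR_RGB2GRAY)
m=(Q[...,2]>.005)&(Q[...,2]<.02)&(abs(Q[...,0])<.045)&(abs(Q[...,1])<.04)&(g>60)
q=Q[m];A=np.linalg.lstsq(np.c_[q[:,:2],np.ones(len(q))],q[:,2],rcond=None)[0];print("lid plane",len(q),A,q.min(0),q.max(0))
hsv=cv2.cvtColor(im,cv2.COLOR_RGB2HSV);z=P[...,2]
r=(hsv[...,0]<20)&(hsv[...,1]>90)&(z<.04)
rr=r&(z>.014);k=max(cv2.findContours(r.astype(np.uint8),0,1)[0],key=cv2.contourArea)
print("rest z",np.percentile(z[r],[5,50,95]))
b=onplane(c,Rm,t,cv2.boxPoints(cv2.minAreaRect(k)),.018);print(b.round(4))
ff=r&(z<.0125)&(z>.002)
print("floor",ell(ff,(.5465,.263),P,c,Rm,t,.008,.042))
print("to",totool(s,[.5465,.263,.2]))
E
```

```text
[0.54354377 0.25258671 0.19497858] 0.02190194770468755 [-0.01354088  0.39527043  0.19135398] [ 3.12176762e-01  4.48724181e-01 -1.24591493e-01  9.98613703e-01
 -5.43269320e-04  2.66097472e+00]
lid plane 4830 [0.0223501  0.00011248 0.01233283] [-0.03379173 -0.0316651   0.00500007] [0.03007727 0.03163239 0.01999621]
rest z [-0.00163072  0.00031501  0.01813431]
[[0.3733 0.3135 0.018 ]
 [0.556  0.4106 0.018 ]
 [0.652  0.2766 0.018 ]
 [0.4836 0.1465 0.018 ]]
floor (array([0.552 , 0.2326]), array([0.0111, 0.0378]), array([0.5546, 0.2355]), 0.0343)
to [ 0.063 -0.035 -0.034]
```

View pics/w6.png

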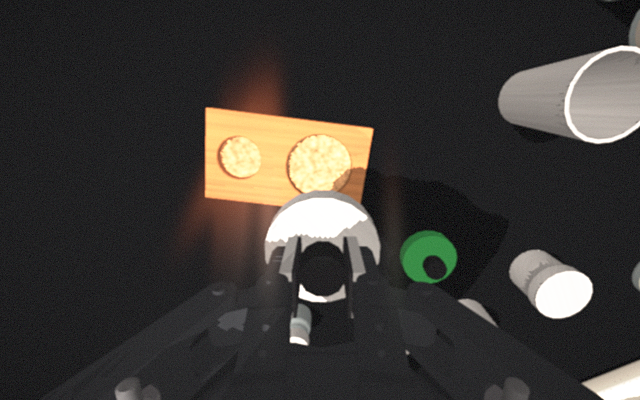

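The rest spans (205,107) to (373,127), with the large recess at (320,166). The lid is level, with its far edge at row 192. The rest mask needs to be brighter so that it leaves out the reflections.

```bash
cat > r.py <<'E'
from w import *
im,d,c,Rm,t,s,P=wl("w7")
hsv=cv2.cvtColor(im,cv2.COLOR_RGB2HSV);z=P[...,2]
r=((hsv[...,0]<22)&(hsv[...,1]>60)&(hsv[...,2]>110)&(z<.04)).astype(np.uint8)
k=max(cv2.findContours(r,0,1)[0],key=cv2.contourArea);M=np.zeros_like(r);cv2.drawContours(M,[k],-1,1,-1);M=M>0
w=onplane(c,Rm,t,cv2.convexHull(k)[:,0],.018)[:,:2].astype(np.float32);b=cv2.minAreaRect(w);print("rect",b)
# depth floor
f=M&(z<.0125);p=P[f];p=p[np.hypot(p[:,0]-.5465,p[:,1]-.263)<.045]
print("zf",np.median(p[:,2]),len(p))
q,rr=cv2.minEnclosingCircle(p[:,:2].astype(np.float32));print("depth floor",q,2*rr)
# cork = lighter, less saturated
for T in (130,150,165):
    f=(M&(hsv[...,1]<T)&(np.hypot(P[...,0]-.5465,P[...,1]-.263)<.045)).astype(np.uint8)
    f=cv2.morphologyEx(f,cv2.MORPH_CLOSE,np.ones((5,5)));f=cv2.morphologyEx(f,cv2.MORPH_OPEN,np.ones((5,5)))
    kk=cv2.findContours(f,0,1)[0]
    if not kk:continue
    kk=max(kk,key=cv2.contourArea);h=onplane(c,Rm,t,cv2.convexHull(kk)[:,0],.008)[:,:2].astype(np.float32)
    print(T,cv2.boundingRect(kk),cv2.minEnclosingCircle(h),cv2.fitEllipse(h))
print(s["position"])
E
python3 r.py
```

```text
rect ((0.5151866674423218, 0.2809957265853882), (0.14765672385692596, 0.171881765127182), 38.00218963623047)
zf 0.007919487703076766 433
depth floor (0.546772301197052, 0.2614835202693939) 0.07018003612756729
130 (275, 124, 84, 73) ((0.5448574423789978, 0.26174691319465637), 0.04649844765663147) ((0.5456512570381165, 0.2634392976760864), (0.0883033350110054, 0.09218201041221619), 66.9981460571289)
150 (275, 124, 84, 73) ((0.5448580980300903, 0.2617439925670624), 0.04649968445301056) ((0.5454513430595398, 0.2622464597225189), (0.09081681072711945, 0.09253405034542084), 45.73680877685547)
165 (275, 124, 84, 73) ((0.5448761582374573, 0.2616668939590454), 0.046533044427633286) ((0.5454573035240173, 0.2619995176792145), (0.09104461222887039, 0.092898890376091), 37.274757385253906)
[0.543713   0.25219729 0.19513882]
```

```bash
python3 - <<'E'
from w import *
im=cv2.imread("pics/w7.png");c=optics.get_calibration("wrist");s=manip.get_state();Rm,t=campose("wrist",c,s)
w=onplane(c,Rm,t,[(205,107),(373,127),(206,198)],.018)[:,:2];print(w,np.linalg.norm(w[1]-w[0]),np.linalg.norm(w[2]-w[0]))
ux=(w[0]-w[1]);ux/=np.linalg.norm(ux);ctr=(w[1]+w[2])/2;print("rest ctr",ctr,"large",ctr-.035*ux)
hsv=cv2.cvtColor(im,cv2.COLOR_BGR2HSV);print(hsv[165,210:370:4].tolist());print(hsv[112:200:3,320].tolist())
print(onplane(c,Rm,t,[(319,165)],.018))
E
```

```text
[[0.5104646  0.38479788]
 [0.61714614 0.25193983]
 [0.43571686 0.32373354]] 0.17038842016870182 0.09651983861223426
rest ctr [0.5264315  0.28783668] large [0.54834528 0.26054591]
[[20, 123, 255], [19, 128, 255], [13, 153, 248], [11, 159, 188], [29, 64, 255], [23, 92, 255], [26, 68, 255], [25, 85, 255], [24, 89, 255], [27, 69, 255], [25, 79, 255], [24, 83, 255], [24, 86, 255], [19, 121, 254], [19, 121, 254], [19, 124, 255], [19, 126, 254], [19, 131, 254], [19, 125, 255], [11, 157, 188], [23, 96, 255], [22, 96, 254], [26, 75, 255], [23, 98, 254], [28, 64, 255], [29, 55, 255], [22, 95, 255], [29, 42, 255], [27, 69, 255], [27, 66, 255], [29, 53, 255], [28, 64, 255], [27, 66, 255], [24, 88, 255], [27, 72, 255], [17, 128, 251], [21, 122, 255], [21, 122, 255], [22, 119, 255], [12, 159, 246]]
[[100, 41, 37], [156, 32, 40], [135, 16, 32], [11, 160, 185], [20, 123, 255], [19, 131, 254], [21, 120, 255], [19, 132, 254], [26, 76, 255], [28, 57, 255], [29, 51, 255], [28, 63, 255], [28, 64, 255], [28, 58, 255], [25, 84, 255], [24, 87, 255], [27, 69, 255], [28, 65, 255], [27, 68, 255], [24, 88, 255], [27, 67, 255], [26, 77, 255], [28, 55, 255], [30, 32, 255], [25, 81, 255], [27, 75, 255], [13, 83, 248], [20, 23, 163], [15, 21, 167], [0, 0, 255]]
[[0.55008523 0.26267096 0.018     ]]
```

>>> servo_tool --targets '[{"dx": 0.065,"dy": -0.02,"dz": 0.1,"roll": 0,"hand": 0},{"dx": 0.065,"dy": -0.02,"dz": 0.3,"roll": 0,"hand": 0},{"dx": 0.065,"dy": -0.02,"dz": 0.5,"roll": 0,"hand": 0},{"dx": 0.065,"dy": -0.02,"dz": 0.7,"roll": 0,"hand": 0},{"dx": 0.065,"dy": -0.02,"dz": 0.82,"roll": 0,"hand": 0},{"dx": 0.065,"dy": -0.02,"dz": 0.88,"roll": 0,"hand": 0},{"dx": 0.065,"dy": -0.02,"dz": 0.88,"roll": 0,"hand": 0},{"dx": 0.065,"dy": -0.02,"dz": 0.88,"roll": 0,"hand": 0}]'

```text
time: 7.15
position: [0.5493, 0.262, 0.0639]
orientation: [0.0, 0.923, 0.386, 0.0]
contact_force: [-0.3, -0.1, 0.5]
gripper_width: 0.0218
gripper_force: 58.8
```

```bash
python3 - <<'E'
from w import *
im,d,c,Rm,t,s,P=wl("w8");print(s["position"])
z=P[...,2];hsv=cv2.cvtColor(im,cv2.COLOR_RGB2HSV);g=cv2.cvtColor(im,cv2.COLOR_RGB2GRAY)
r=((hsv[...,0]<22)&(hsv[...,1]>60)&(hsv[...,2]>110)&(z<.03)&(z>-.02)).astype(np.uint8)
k=max(cv2.findContours(r,0,1)[0],key=cv2.contourArea);print(cv2.boundingRect(k))
Q=(P-s["position"])@q2R(s["orientation"])
m=(Q[...,2]>.005)&(Q[...,2]<.02)&(np.hypot(Q[...,0],Q[...,1])<.04)&(hsv[...,1]<60)&(g>60)
print("lid",cv2.minEnclosingCircle(P[m][:,:2].astype(np.float32)),np.median(P[m][:,2]))
E
```

```text
[0.54927269 0.26202362 0.06389237]
(129, 124, 283, 166)
lid ((0.5478582382202148, 0.26080602407455444), 0.03215702250599861) 0.051535571553857545
```

View pics/w8.png

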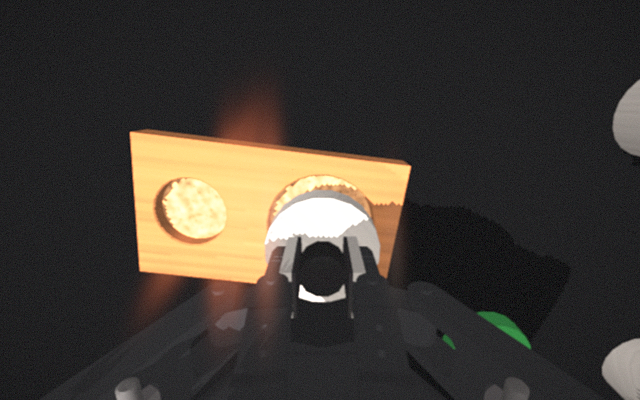

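The lid is at (322,247) and covers the near part of the recess, whose visible rim runs across columns 270–375. I'll recheck the rest's corners at (132,134), (410,165) and (139,270).

```bash
python3 - <<'E'
from w import *
c=optics.get_calibration("wrist");s=manip.get_state();Rm,t=campose("wrist",c,s)
w=onplane(c,Rm,t,[(132,134),(410,165),(139,270)],.018)[:,:2];print(np.linalg.norm(w[1]-w[0]),np.linalg.norm(w[2]-w[0]))
ux=(w[0]-w[1]);ux/=np.linalg.norm(ux);ctr=(w[1]+w[2])/2;print("large",ctr-.035*ux)
uy=np.array([-ux[1],ux[0]]);print("large2", w[0]-ux*.12+(w[2]-w[0])/2)
E
```

```text
0.1685559622587596 0.09328967292764184
large [0.54819624 0.26233493]
large2 [0.54865065 0.26177384]
```

>>> servo_tool --targets '[{"dx": 0.005,"dy": -0.004,"dz": 0.05,"roll": 0,"hand": 0},{"dx": 0.005,"dy": -0.004,"dz": 0.1,"roll": 0,"hand": 0},{"dx": 0.005,"dy": -0.004,"dz": 0.13,"roll": 0,"hand": 0},{"dx": 0.005,"dy": -0.004,"dz": 0.15,"roll": 0,"hand": 0},{"dx": 0.005,"dy": -0.004,"dz": 0.165,"roll": 0,"hand": 0},{"dx": 0.005,"dy": -0.004,"dz": 0.175,"roll": 0,"hand": 0},{"dx": 0.005,"dy": -0.004,"dz": 0.175,"roll": 0,"hand": 0}]'

```text
time: 7.9
position: [0.5487, 0.2629, 0.0371]
orientation: [-0.0, 0.923, 0.386, -0.0]
contact_force: [-0.0, -0.3, -0.6]
gripper_width: 0.0222
gripper_force: 58.8
```

>>> servo_tool --targets '[{"dx": 0,"dy": 0,"dz": 0.005,"roll": 0,"hand": 0},{"dx": 0,"dy": 0,"dz": 0.01,"roll": 0,"hand": 0},{"dx": 0,"dy": 0,"dz": 0.01,"roll": 0,"hand": 0}]'

```text
time: 8.2
position: [0.5488, 0.2629, 0.0357]
orientation: [0.0, 0.923, 0.386, 0.0]
contact_force: [-1.1, -0.5, -0.6]
gripper_width: 0.022
gripper_force: 58.8
```

>>> servo_tool --targets '[{"dx": 0,"dy": 0,"dz": 0.003,"roll": 0,"hand": 0},{"dx": 0,"dy": 0,"dz": 0.003,"roll": 0,"hand": 0.6},{"dx": 0,"dy": 0,"dz": 0.003,"roll": 0,"hand": 0.6},{"dx": 0,"dy": 0,"dz": 0.003,"roll": 0,"hand": 0.6},{"dx": 0,"dy": 0,"dz": -0.1,"roll": 0,"hand": 0.6},{"dx": 0,"dy": 0,"dz": -0.35,"roll": 0,"hand": 0.6},{"dx": 0,"dy": 0,"dz": -0.65,"roll": 0,"hand": 0.6},{"dx": 0,"dy": 0,"dz": -0.95,"roll": 0,"hand": 0.8}]'

```text
time: 9.0
position: [0.5483, 0.2627, 0.1793]
orientation: [-0.0, 0.923, 0.386, -0.001]
contact_force: [0.4, 0.2, 0.3]
gripper_width: 0.0642
gripper_force: 0.0
```

```bash
python3 - <<'E'
from w import *
im,d,c,Rm,t,s,P=wl("w9");print(s["position"],s["gripper_width"])
z=P[...,2];hsv=cv2.cvtColor(im,cv2.COLOR_RGB2HSV);g=cv2.cvtColor(im,cv2.COLOR_RGB2GRAY)
m=(np.hypot(P[...,0]-.548,P[...,1]-.262)<.034)&(hsv[...,1]<50)&(g>60)&(z<.032)&(z>.01)
p=P[m];A=np.linalg.lstsq(np.c_[p[:,:2]-[.548,.262],np.ones(len(p))],p[:,2],rcond=None)[0]
print("lid plane",len(p),A,cv2.minEnclosingCircle(p[:,:2].astype(np.float32)))
m=(np.hypot(P[...,0]-.548,P[...,1]-.262)<.034)&(z>.04)&(z<.06);print("knob",np.median(P[m],0))
print("to tin",totool(s,[.540,-.0178,.18]))
E
```

```text
[0.54826124 0.26271244 0.17933739] 0.06415123814867406
lid plane 2503 [-0.00692117 -0.0061745   0.02327628] ((0.5473085641860962, 0.2618119418621063), 0.03196851909160614)
knob [0.54811147 0.26266745 0.04714636]
to tin [-1.37   1.274 -0.004]
```

The lid is seated flat: its top face reads 23 mm at the recess centre with no slope. Now back above the tin.

>>> servo_tool --targets '[{"dx": -0.22,"dy": 0.2,"dz": 0,"roll": 0,"hand": 1},{"dx": -0.45,"dy": 0.42,"dz": 0,"roll": 0,"hand": 1},{"dx": -0.7,"dy": 0.65,"dz": 0,"roll": 0,"hand": 1}]'

```text
time: 9.35
position: [0.5445, 0.1198, 0.1784]
orientation: [0.0, 0.922, 0.387, 0.001]
contact_force: [0.9, -0.8, -0.1]
gripper_width: 0.0856
gripper_force: 0.0
```

>>> servo_tool --targets '[{"dx": -0.22,"dy": 0.2,"dz": 0,"roll": 0.15,"hand": 1},{"dx": -0.45,"dy": 0.42,"dz": 0,"roll": 0.3,"hand": 1},{"dx": -0.67,"dy": 0.62,"dz": 0,"roll": 0.4,"hand": 1},{"dx": -0.67,"dy": 0.62,"dz": 0,"roll": 0.5,"hand": 1},{"dx": -0.67,"dy": 0.62,"dz": 0,"roll": 0.5,"hand": 1},{"dx": -0.67,"dy": 0.62,"dz": 0,"roll": 0.5,"hand": 1},{"dx": -0.67,"dy": 0.62,"dz": 0,"roll": 0.5,"hand": 1}]'

```text
time: 10.05
position: [0.5402, -0.0153, 0.1781]
orientation: [-0.0, 0.98, 0.2, -0.0]
contact_force: [-0.3, 0.5, 0.2]
gripper_width: 0.0851
gripper_force: 0.0
```

```bash
python3 - <<'E'
from w import *
im,d,c,Rm,t,s,P=wl("w10");print(s["position"],s["orientation"],s["gripper_width"])
z=P[...,2]
e=ell((z>.08)&(z<.1),(.54,-.018),P,c,Rm,t,.09,.042);print("tin",e)
print("to",totool(s,[*e[0],.059]))
E
```

```text
[ 0.54015649 -0.01529402  0.17813733] [-6.57138384e-05  9.79825420e-01  1.99855297e-01 -5.27772329e-05] 0.08506502854252702
tin (array([ 0.54  , -0.0182]), array([0.055 , 0.0572]), array([ 0.5401, -0.0179]), 0.0574)
to [-0.008  0.018  0.794]
```

>>> servo_tool --targets '[{"dx": -0.008,"dy": 0.018,"dz": 0.1,"roll": 0,"hand": 1},{"dx": -0.008,"dy": 0.018,"dz": 0.3,"roll": 0,"hand": 1},{"dx": -0.008,"dy": 0.018,"dz": 0.5,"roll": 0,"hand": 1},{"dx": -0.008,"dy": 0.018,"dz": 0.7,"roll": 0,"hand": 1},{"dx": -0.008,"dy": 0.018,"dz": 0.81,"roll": 0,"hand": 1},{"dx": -0.008,"dy": 0.018,"dz": 0.81,"roll": 0,"hand": 1},{"dx": -0.008,"dy": 0.018,"dz": 0.81,"roll": 0,"hand": 1}]'

```text
time: 10.8
position: [0.5403, -0.0185, 0.0569]
orientation: [-0.0, 0.98, 0.199, -0.0]
contact_force: [0.5, -0.3, 1.0]
gripper_width: 0.0855
gripper_force: 0.0
```

>>> servo_tool --targets '[{"dx": 0,"dy": 0,"dz": 0,"roll": 0,"hand": 0.75},{"dx": 0,"dy": 0,"dz": 0,"roll": 0,"hand": 0.5},{"dx": 0,"dy": 0,"dz": 0,"roll": 0,"hand": 0.3},{"dx": 0,"dy": 0,"dz": 0,"roll": 0,"hand": 0.2},{"dx": 0,"dy": 0,"dz": 0,"roll": 0,"hand": 0},{"dx": 0,"dy": 0,"dz": 0,"roll": 0,"hand": 0}]'

```text
time: 11.4
position: [0.5412, -0.019, 0.0584]
orientation: [0.0, 0.98, 0.199, 0.001]
contact_force: [-1.2, 1.6, 5.1]
gripper_width: 0.0551
gripper_force: 62.8
```

>>> servo_tool --targets '[{"dx": 0,"dy": 0,"dz": -0.06,"roll": 0,"hand": 0},{"dx": 0,"dy": 0,"dz": -0.15,"roll": 0,"hand": 0},{"dx": 0,"dy": 0,"dz": -0.3,"roll": 0,"hand": 0},{"dx": 0,"dy": 0,"dz": -0.45,"roll": 0,"hand": 0},{"dx": 0,"dy": 0,"dz": -0.6,"roll": 0,"hand": 0},{"dx": 0,"dy": 0,"dz": -0.75,"roll": 0,"hand": 0},{"dx": 0,"dy": 0,"dz": -0.9,"roll": 0,"hand": 0},{"dx": 0,"dy": 0,"dz": -0.9,"roll": 0,"hand": 0}]'

```text
time: 12.2
position: [0.5422, -0.0196, 0.1953]
orientation: [0.001, 0.98, 0.199, 0.003]
contact_force: [0.9, -0.4, -2.5]
gripper_width: 0.0555
gripper_force: 64.0
```

```bash
python3 - <<'E'
from w import *
s=manip.get_state();print(s["position"],s["gripper_width"],s["contact_force"]);print(totool(s,[.5965,-.311,s["position"][2]]))
E
```

```text
[ 0.54217765 -0.01958289  0.19533059] 0.05547090035419731 [ 0.94350001 -0.37411599 -2.46974759]
[-0.423  1.931  0.004]
```

>>> servo_tool --targets '[{"dx": -0.04,"dy": 0.15,"dz": 0,"roll": 0,"hand": 0},{"dx": -0.08,"dy": 0.35,"dz": 0,"roll": 0,"hand": 0},{"dx": -0.13,"dy": 0.57,"dz": 0,"roll": 0,"hand": 0},{"dx": -0.18,"dy": 0.8,"dz": 0,"roll": 0,"hand": 0}]'

```text
time: 12.6
position: [0.5614, -0.1409, 0.1906]
orientation: [-0.0, 0.98, 0.199, -0.001]
contact_force: [0.7, 0.1, -2.3]
gripper_width: 0.0553
gripper_force: 64.2
```

>>> servo_tool --targets '[{"dx": -0.05,"dy": 0.22,"dz": 0,"roll": 0,"hand": 0},{"dx": -0.1,"dy": 0.44,"dz": 0,"roll": 0,"hand": 0},{"dx": -0.14,"dy": 0.6,"dz": 0,"roll": 0,"hand": 0},{"dx": -0.16,"dy": 0.7,"dz": 0,"roll": 0,"hand": 0},{"dx": -0.16,"dy": 0.75,"dz": 0,"roll": 0,"hand": 0},{"dx": -0.16,"dy": 0.75,"dz": 0,"roll": 0,"hand": 0}]'

```text
time: 13.2
position: [0.5836, -0.2533, 0.191]
orientation: [-0.0, 0.98, 0.198, -0.0]
contact_force: [-0.5, 0.5, -2.1]
gripper_width: 0.0555
gripper_force: 64.2
```

```bash
python3 - <<'E'
from w import *
im,d,c,Rm,t,s,P=wl("w11");z=P[...,2];print(s["position"],s["contact_force"])
n=(.5965,-.311)
m=(z>.035)&(z<.05)&(np.hypot(P[...,0]-n[0],P[...,1]-n[1])<.08)
p=P[m];print("plate z",np.median(p[:,2]),len(p));print(ell(m,n,P,c,Rm,t,.04,.08))
Q=(P-s["position"])@q2R(s["orientation"]);m=(abs(Q[...,1])<.04)&(abs(Q[...,0])<.05)&(Q[...,2]<.06)&(Q[...,2]>-.04)
m2=m&(np.abs(Q[...,2]+.0316)<.004)&(np.abs(Q[...,1])<.023);q=Q[m2];print("rim tool",len(q),q.min(0),q.max(0),q.mean(0))
print(totool(s,[*n,.2]))
E
```

```text
[ 0.58362542 -0.25326755  0.19104289] [-0.47848559  0.48162672 -2.12289178]
plate z 0.039386257082658804 10271
(array([ 0.598 , -0.3113]), array([0.1279, 0.1293]), array([ 0.5978, -0.3112]), 0.1296)
rim tool 1385 [-0.02718351 -0.02299507 -0.03241842] [ 0.02642075  0.02299672 -0.0276033 ] [ 1.02273390e-02 -5.06909950e-05 -3.01346101e-02]
[-0.071  0.388 -0.06 ]
```

View pics/w11.png

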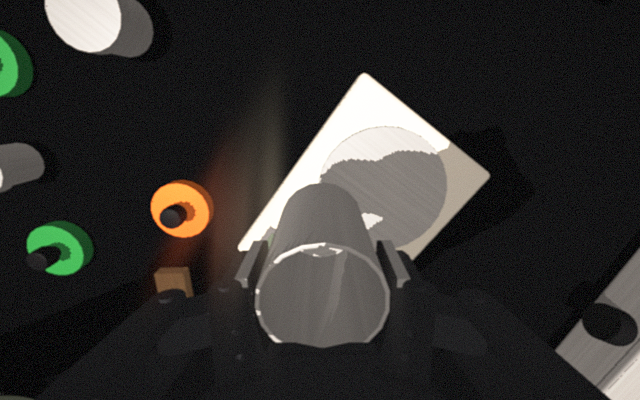

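The held tin is centred between the fingers at (322,300) and the plate is at (383,188), which gives (0.598, -0.311) with a height of 39 mm and a diameter of 129 mm. All of these match the sizes given.

>>> servo_tool --targets '[{"dx": -0.02,"dy": 0.13,"dz": 0,"roll": 0,"hand": 0},{"dx": -0.04,"dy": 0.28,"dz": 0.05,"roll": 0,"hand": 0},{"dx": -0.062,"dy": 0.393,"dz": 0.15,"roll": 0,"hand": 0},{"dx": -0.062,"dy": 0.393,"dz": 0.3,"roll": 0,"hand": 0},{"dx": -0.062,"dy": 0.393,"dz": 0.42,"roll": 0,"hand": 0},{"dx": -0.062,"dy": 0.393,"dz": 0.5,"roll": 0,"hand": 0},{"dx": -0.062,"dy": 0.393,"dz": 0.54,"roll": 0,"hand": 0},{"dx": -0.062,"dy": 0.393,"dz": 0.54,"roll": 0,"hand": 0}]'

```text
time: 14.05
position: [0.5978, -0.3101, 0.1102]
orientation: [-0.001, 0.98, 0.199, -0.0]
contact_force: [0.4, 0.4, -2.4]
gripper_width: 0.0558
gripper_force: 64.4
```

Descend slowly until the plate takes the weight.

>>> servo_tool --targets '[{"dx": 0.003,"dy": 0.005,"dz": 0.02,"roll": 0,"hand": 0},{"dx": 0.003,"dy": 0.005,"dz": 0.04,"roll": 0,"hand": 0},{"dx": 0.003,"dy": 0.005,"dz": 0.055,"roll": 0,"hand": 0},{"dx": 0.003,"dy": 0.005,"dz": 0.06,"roll": 0,"hand": 0},{"dx": 0.003,"dy": 0.005,"dz": 0.065,"roll": 0,"hand": 0},{"dx": 0.003,"dy": 0.005,"dz": 0.065,"roll": 0,"hand": 0}]'

```text
time: 14.65
position: [0.5987, -0.3117, 0.101]
orientation: [-0.0, 0.98, 0.199, -0.0]
contact_force: [-0.1, 0.3, -1.8]
gripper_width: 0.0557
gripper_force: 64.4
```

>>> servo_tool --targets '[{"dx": 0,"dy": 0,"dz": 0.005,"roll": 0,"hand": 0},{"dx": 0,"dy": 0,"dz": 0.01,"roll": 0,"hand": 0},{"dx": 0,"dy": 0,"dz": 0.01,"roll": 0,"hand": 0},{"dx": 0,"dy": 0,"dz": 0.01,"roll": 0,"hand": 0}]'

```text
time: 15.05
position: [0.5987, -0.3116, 0.0995]
orientation: [-0.0, 0.98, 0.199, -0.0]
contact_force: [-0.1, -0.1, -2.0]
gripper_width: 0.0554
gripper_force: 64.4
```

>>> servo_tool --targets '[{"dx": 0,"dy": 0,"dz": 0.005,"roll": 0,"hand": 0},{"dx": 0,"dy": 0,"dz": 0.01,"roll": 0,"hand": 0},{"dx": 0,"dy": 0,"dz": 0.01,"roll": 0,"hand": 0},{"dx": 0,"dy": 0,"dz": 0.01,"roll": 0,"hand": 0}]'

```text
time: 15.45
position: [0.5989, -0.3116, 0.0985]
orientation: [0.0, 0.98, 0.199, 0.0]
contact_force: [-2.0, 0.8, 2.5]
gripper_width: 0.0554
gripper_force: 64.7
```

The force reading changed by 4.5 N, so the tin is on the plate. Release, then rise.

>>> servo_tool --targets '[{"dx": 0,"dy": 0,"dz": 0,"roll": 0,"hand": 1},{"dx": 0,"dy": 0,"dz": 0,"roll": 0,"hand": 1},{"dx": 0,"dy": 0,"dz": 0,"roll": 0,"hand": 1},{"dx": 0,"dy": 0,"dz": 0,"roll": 0,"hand": 1},{"dx": 0,"dy": 0,"dz": -0.1,"roll": 0,"hand": 1},{"dx": 0,"dy": 0,"dz": -0.35,"roll": 0,"hand": 1},{"dx": 0,"dy": 0,"dz": -0.6,"roll": 0,"hand": 1},{"dx": 0,"dy": 0,"dz": -0.75,"roll": 0,"hand": 1}]'

```text
time: 16.25
position: [0.5999, -0.3123, 0.2151]
orientation: [0.002, 0.98, 0.199, 0.002]
contact_force: [0.4, 0.5, 0.5]
gripper_width: 0.0852
gripper_force: 0.0
```

>>> servo_tool --targets '[{"dx": -0.2,"dy": 0,"dz": 0,"roll": 0,"hand": 0},{"dx": -0.45,"dy": 0,"dz": 0,"roll": 0,"hand": 0},{"dx": -0.75,"dy": 0,"dz": 0,"roll": 0,"hand": 0},{"dx": -0.9,"dy": -0.2,"dz": 0,"roll": 0,"hand": 0},{"dx": -0.9,"dy": -0.2,"dz": 0,"roll": 0,"hand": 0},{"dx": -0.9,"dy": -0.2,"dz": 0,"roll": 0,"hand": 0}]'

```text
time: 16.85
position: [0.4626, -0.3368, 0.2119]
orientation: [0.001, 0.98, 0.198, 0.001]
contact_force: [0.0, 0.4, -0.3]
gripper_width: 0.0
gripper_force: 0.0
```

```bash
python3 - <<'E'
from w import *
im,d,c,Rm,t,s,P=wl("w12");z=P[...,2];print(s["position"],s["gripper_width"])
print("tin rim",ell((z>.122)&(z<.136),(.598,-.311),P,c,Rm,t,.13,.04))
g=cv2.cvtColor(im,cv2.COLOR_RGB2GRAY);n=(.4755,-.324)
m=(g<80)&(np.hypot(P[...,0]-n[0],P[...,1]-n[1])<.025)&(z>.02)&(z<.06)
print("btn",m.sum(),np.percentile(z[m],[10,50,90]),np.median(P[m],0))
for zz in(.03,.036):
  print(ell(m,n,P,c,Rm,t,zz,.025))
mm=(np.hypot(P[...,0]-n[0],P[...,1]-n[1])<.004);print("z centre",np.median(z[mm]) if mm.any() else None)
uv=proj(c,Rm,t,[n+(.036,)])[0];print(uv)
E
```

```text
[ 0.46261261 -0.33679446  0.21194663] 8.5464002950414e-06
tin rim (array([ 0.5953, -0.3116]), array([0.054 , 0.0559]), array([ 0.5951, -0.3116]), 0.0557)
btn 371 [0.04354356 0.04892804 0.05008642] [ 0.4730997  -0.32340979  0.04892804]
(array([ 0.4687, -0.3246]), array([0.0226, 0.0236]), array([ 0.4686, -0.3246]), 0.0239)
(array([ 0.4699, -0.3243]), array([0.0222, 0.0231]), array([ 0.4699, -0.3243]), 0.0235)
z centre 0.2731955840157686
[315.36812549 160.8875947 ]
```

View pics/w12.png

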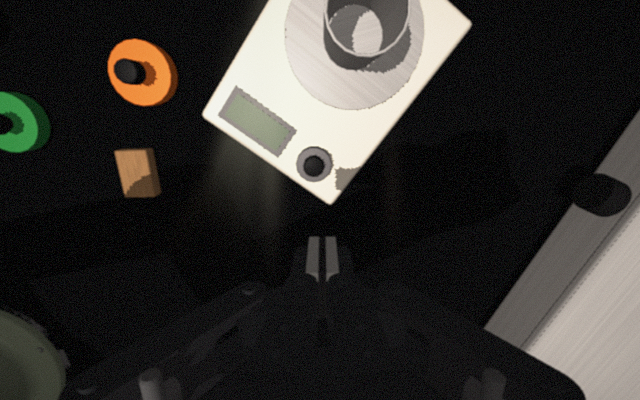

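The tin stands upright on the plate at (368,30), and the black button is at (314,164) with a grey ring around it. I'll check the ring's height and then move over the button.

```bash
python3 - <<'E'
from w import *
im,d,c,Rm,t,s,P=wl("w13")
print(P[164,292:338:3].round(4)[:,2]);print(P[144:186:3,314].round(4)[:,2]);print(P[164,314])
print(totool(s,[.4725,-.3232,.065]))
E
```

```text
[0.0274 0.0386 0.0379 0.0381 0.0486 0.049  0.0485 0.0492 0.0493 0.0495
 0.04   0.0401 0.0398 0.0276 0.0271 0.027 ]
[0.0272 0.033  0.0389 0.038  0.0424 0.0487 0.0493 0.0503 0.0493 0.0494
 0.0508 0.0396 0.0394 0.0273]
[ 0.47565214 -0.3237543   0.04929013]
[ 0.09  -0.066  0.98 ]
```

>>> servo_tool --targets '[{"dx": 0.1,"dy": -0.054,"dz": 0.15,"roll": 0,"hand": 0},{"dx": 0.1,"dy": -0.054,"dz": 0.4,"roll": 0,"hand": 0},{"dx": 0.1,"dy": -0.054,"dz": 0.65,"roll": 0,"hand": 0},{"dx": 0.1,"dy": -0.054,"dz": 0.85,"roll": 0,"hand": 0},{"dx": 0.1,"dy": -0.054,"dz": 0.96,"roll": 0,"hand": 0},{"dx": 0.1,"dy": -0.054,"dz": 0.96,"roll": 0,"hand": 0},{"dx": 0.1,"dy": -0.054,"dz": 0.96,"roll": 0,"hand": 0}]'

```text
time: 17.65
position: [0.4745, -0.3236, 0.0668]
orientation: [0.0, 0.98, 0.199, 0.0]
contact_force: [0.9, -0.1, 0.4]
gripper_width: 0.0001
gripper_force: 0.0
```

Press down slowly.

>>> servo_tool --targets '[{"dx": 0,"dy": 0,"dz": 0.03,"roll": 0,"hand": 0},{"dx": 0,"dy": 0,"dz": 0.06,"roll": 0,"hand": 0},{"dx": 0,"dy": 0,"dz": 0.08,"roll": 0,"hand": 0},{"dx": 0,"dy": 0,"dz": 0.1,"roll": 0,"hand": 0},{"dx": 0,"dy": 0,"dz": 0.105,"roll": 0,"hand": 0},{"dx": 0,"dy": 0,"dz": 0.105,"roll": 0,"hand": 0}]'

```text
time: 18.25
position: [0.4743, -0.324, 0.052]
orientation: [0.001, 0.98, 0.199, 0.001]
contact_force: [-0.0, 0.4, 7.2]
gripper_width: 0.0
gripper_force: 3.7
```

>>> servo_tool --targets '[{"dx": 0,"dy": 0,"dz": 0.007,"roll": 0,"hand": 0},{"dx": 0,"dy": 0,"dz": 0.014,"roll": 0,"hand": 0},{"dx": 0,"dy": 0,"dz": 0.014,"roll": 0,"hand": 0}]'

```text
time: 18.55
position: [0.4744, -0.324, 0.0517]
orientation: [0.001, 0.98, 0.199, 0.001]
contact_force: [-3.4, 3.6, 21.8]
gripper_width: -0.0002
gripper_force: 10.8
```

The force rose to 22 N with no further travel, so the button is fully down. Release it and retreat.

>>> servo_tool --targets '[{"dx": 0,"dy": 0,"dz": -0.05,"roll": 0,"hand": 0},{"dx": 0,"dy": 0,"dz": -0.15,"roll": 0,"hand": 0},{"dx": 0,"dy": 0,"dz": -0.4,"roll": 0,"hand": 0},{"dx": 0,"dy": 0,"dz": -0.7,"roll": 0,"hand": 0},{"dx": 0,"dy": 0,"dz": -1,"roll": 0,"hand": 0},{"dx": 0,"dy": 0,"dz": -1,"roll": 0,"hand": 0}]'

```text
time: 19.15
position: [0.4761, -0.3257, 0.2051]
orientation: [0.004, 0.98, 0.199, 0.003]
contact_force: [1.1, -0.3, 0.2]
gripper_width: 0.0001
gripper_force: 0.0
```

>>> servo_tool --targets '[{"dx": -0.3,"dy": 0.1,"dz": 0,"roll": 0,"hand": 0},{"dx": -0.6,"dy": 0.2,"dz": 0,"roll": 0,"hand": 0},{"dx": -0.6,"dy": 0.2,"dz": 0,"roll": 0,"hand": 0},{"dx": -0.6,"dy": 0.2,"dz": 0,"roll": 0,"hand": 0}]'

```text
time: 19.55
position: [0.4011, -0.3861, 0.1979]
orientation: [-0.001, 0.98, 0.197, -0.0]
contact_force: [0.7, -0.0, -1.1]
gripper_width: 0.0001
gripper_force: 0.0
```

```bash
python3 - <<'E'
from h import *
im,d,c,Rm,t,s=look("scene");cv2.imwrite("pics/end.png",im[:,:,::-1]);P=cloud(d,c,Rm,t);z=P[...,2]
m=(z>.115)&(z<.14)&(np.hypot(P[...,0]-.597,P[...,1]+.311)<.05);print("rim",np.median(z[m]),cv2.minEnclosingCircle(P[m][:,:2].astype(np.float32)))
z0=np.load("scene0.npz")["im"].astype(int);print(s["position"])
im,d,c,Rm,t,s=look("top");P=cloud(d,c,Rm,t);Z=P[...,2];b=np.load("top0.npz")["d"]
print("btn z",Z[239:243,453:457].max())
for n,p in dict(small=(299,243),flat=(330,170),green1=(287,208),green2=(323,280),orange=(371,237),jar=(374,127),shaker=(264,277),match=(380,281)).items():print(n,abs(d-b)[p[1]-8:p[1]+9,p[0]-8:p[0]+9].mean().round(4))
E
```

```text
rim 0.12539176648650174 ((0.5962432026863098, -0.3146761953830719), 0.02857072651386261)
[ 0.40110636 -0.3860995   0.1979314 ]
btn z 0.05355773801042285
small 0.0328
flat 0.0115
green1 0.0341
green2 0.0561
orange 0.0115
jar 0.0029
shaker 0.0158
match 0.0778
```

View pics/end.png

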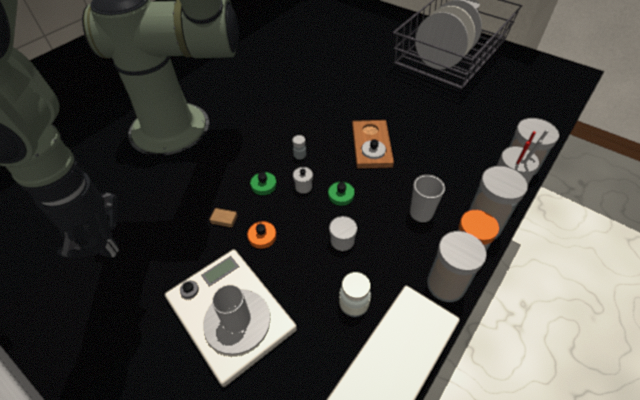

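The final view shows the tin upright mid-plate at (231,312), the lid seated in the large recess at (374,150), and the bystanders at the same pixels as at the start. The arm is clear of everything.

```bash
python3 -c "
from bench import manip
print(manip.hand_in())"
```

```text
the job is handed in; nothing more can be done
None
```

The job is done and handed in at about 20 s: the lid lies flat, knob up, in the large recess, the open tin stands upright within a few millimetres of the plate's centre, and the tare button was pressed fully down and released.

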